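# Tuck the transfer plate under the drip guard and hold it down

### The job

Take the blue transfer plate by its black rib and lay it flat on the infeed bed in front of the orange drip guard, pushed square and flush against the steel side fence. Then slide it along the fence so that its front edge goes in under the guard, without lifting the guard, until it is fully home against the end stop underneath. Finish still holding the plate by its rib and pressing it down firmly (about 10 newtons) on the bed; do not let go, and leave the other things on the bench where they are.

Things in the scene. Friction and masses are not known exactly. Their poses are not given: they have to be found in the camera images.
- plate_grip (a point): Centre of the black grip rib on the loose blue transfer plate: on the plate's centre line, 25 above its underside. The rib is 50 long (along x) x 14 wide (y), its top 45 above the underside (all sizes in mm). From here the front edge is 90 ahead (+x), its rear edge 40 behind, its side edges 36 to either side. z up.
- plate: The blue transfer plate with its rib, 130 long (x) x 72 wide (y) x 5 thick, about 150 g, lying flat on the bench at the start; origin at the middle of its underside, axes as plate_grip. The +x edge is the front edge, which goes under the guard.
- front_left (a point): The plate's front left corner at its underside: 90 ahead (+x), 36 to the left (+y) and 25 below plate_grip; axes as plate_grip. In the finished job it coincides with point corner.
- corner (a point): Home corner on the fixed bed, where the fence's inner face and the end stop's front face meet the top of the pad, 15 above the bench. +x: along the fence to the stop, away from the robot; +y: towards the fence (left); z up. The fence is on the +y side, 12 higher than the pad, and reaches from the stop 200 back. The end stop, 8 higher than the pad, is under the guard.
- lip (a point): Underside of the guard's front end when shut, mid-width: 40 in front of the end stop (x = -40 in the frame of corner), 10 above the pad. From here a nose turns up, reaching 8 further forward and at most 18 above the pad. Axes as corner. Under the guard 88 of width is clear beside the fence.
- bed_pad: The flat grey pad on which the plate slides, fixed on the bed, 86 wide x 4 thick; its top is 15 above the bench. It runs 205 back from the end stop and 83 to the right of the fence.
- fixture: The fixed aluminium infeed bed with steel fence and end stop, 250 x 120; origin at the centre of its underside, axes as corner.
- guard (a joint): Orange drip guard, 88 wide, hinged across the far end of the bed on a level axis 27 beyond the end stop's face and 19 above the pad. 0 rad = shut, held by its own stop 10 above the pad; grows as it is lifted. Very light (60 g); falls shut by its own weight.
- bottle_a: Bystander, to be left alone: amber glass bottle, 33 dia x 79, standing at the back left; origin at the centre of its underside.
- bottle_b: Bystander, to be left alone: second amber glass bottle, 33 dia x 79, standing at the back left; origin at the centre of its underside.
- chuck: Bystander, to be left alone: red round chuck insert, 43 dia x 31, at the front left; origin at the centre of its underside.
- jar: Bystander, to be left alone: clear jar with white lid, 62 dia x 68, on the right; origin at the centre of its underside.
- vee: Bystander, to be left alone: white V block, 52 x 90 x 30, at the front right; origin at the centre of its underside.
Not all that is in view belongs to the job. Of the things that look like the plate, take the one that is farthest from the robot's base at the start.

How it is judged:
By the outcome, as a careful person would: the job done as asked, in the order asked, and still so for the second after the job is handed in, while the arm keeps its last pose, push and grip.
It also fails if it takes over 45 s, if anything falls off the work surface, if the arm or the gripper's body presses on something with over 40 N, if the wrist force passes 120 N, or if a joint passes its speed limit or range.

### The arm

A 6-joint arm with a two-finger parallel gripper is mounted at the origin on a cart in front of the work surface, level with it; the furniture and walls round the work are solid. World frame = base frame: x ahead of the robot, y to its left, z up, the work surface at z = 0. Lengths are in m, angles in rad, forces in N, time in s.
With the tool pointing down it reaches from about 0.4 to 0.925 m from the base axis. Payload 12.5 kg.
Tool frame: the origin (TCP) lies midway between the tips of the shut fingers; the grasp point (between the pads) lies 19 mm behind it (ctrl.grip_point_offset is the distance from the TCP to the grasp point, in m); z points along the fingers, y is the line along which they close (so a half turn about z gives the same grasp; the last joint's range is limited). The gripper opens to 95 mm and grips with 3 to 60 N. Pads are 20 mm wide; open, the fingers measure 119 mm over their backs; the gripper's body (75 mm by 180 mm) begins 59 mm behind the grasp point.
Start: joints at [1.008, 0.491, 1.559, -0, 1.092, -0.106], TCP at [0.276, 0.561, 0.186] pointing down, gripper open.
Joint ranges: [-3.1, 3.1], [-0.84, 2.19], [0.05, 2.79], [-1.13, 4.28], [0.06, 2.93], [-2.69, 2.69]. Speed limits (rad/s): [2.22, 2.22, 2.79, 3.14, 3.14, 3.14].

### API

Orientations are given as a 3x3 rotation matrix whose columns are the frame's x, y, z axes.
In Python, from bench import ctrl gives the robot as it stands. The module is installed in compiled form; this text tells all that it offers.
- The arm moves only by the shell command python3 -m crank 'ROWS' [OPENING]. ROWS is a JSON object of lists of equal length, an entry for each row: "dp": the shift along the tool's x, y, z in m, a list of three; "delta_rot": the turn, a rotation vector about the tool's x, y, z in rad, a list of three. A call has 1 to 20 rows; each row is the pose to reach, as a shift and turn from the pose commanded when the call began, along the tool's axes at that moment; what a row does not reach only later rows make up. A row lasts 1/12 s, in which the tool goes at most 41.7 mm and 7.16 degrees, less where a joint would pass 70% of its speed; a pose out of reach is approached as far as the arm can. A call with a gripper value outside its range is refused whole. OPENING is the closure, from -1 (fully open) to 1 (shut), set as the call begins (- or left out, the last holds). The fingers move at their own pace and stop on an object; the grip force is fixed at half the most. Time passes only in rows, so rows that repeat a pose let the fingers close. It gives the time, the measured TCP pose, the force, the opening and the grip force at its end, in the units of the state.
- ctrl.observe(): the state, without advancing time (a new reading comes with each control period).
- ctrl.snapshot(name): name is "side" or "top"; returns a dict with "pixels" (384x512x3 uint8, red, green, blue), "fov_y" (degrees; the focal length in pixels is half the picture's height over the tangent of half this angle, whatever the lens; pixels are square), "cx", "cy" (the principal point, pixels), "R" (3x3) and "t" (3): a world point X has camera coordinates R X + t. Camera axes: x right, y down, z forward; pixel columns grow to the right and rows downward; lengths in m; the calibration is good to about 2 mm. A picture is of the moment at which its call begins. There is no depth.
- ctrl.sign_off(): hands the job in; it is judged then, once.
Trained networks look in the newest picture that a camera, given by its name, has taken for a name from the list of things; names that differ only in an ending like _2 or _b are one class to them, and where a whole thing is asked for, a point or a joint stands for the part that bears it (a point fixed in the world has none). Each returns a list of dicts, best first, with "score" (0 to 1); they miss things now and then, are a little off and sometimes report something else, mostly with a low value. They report only what shows in the picture. A call takes as long as a camera call. They do not tell look-alikes from the thing itself.
- ctrl.look_for(query, camera): "extent" ([left, top, right, bottom] as shares, 0 to 1, of the picture: columns of its width, rows of its height, round what is visible of it).
- ctrl.landmark_of(query, camera): "centre" ([column, row] as shares, 0 to 1, of the picture: columns of its width, rows of its height: a listed point, or the origin of a listed thing).
The state is a dict: "t": time; "q": joint angles; "joint_vel": joint speeds; "tau": joint torques, N m; "position": TCP position; "ee_rot": TCP orientation; "force": force on the tool from outside, world axes, zero at the start; "ft_torque": the same for the moment, N m; "gripper_width": opening from 0.0 (shut) to 1.0 (fully open); "finger_force": force on a finger pad.
Only numpy, scipy, OpenCV 4.12 (cv2) and the standard library are available. Lean on these libraries where they do the work, as an engineer would, in place of code of your own. Each camera call takes 0.05 s, during which the arm holds its last target. There are 200 camera calls.

## Working session

There is one attempt and no reset: what is moved stays moved. The work goes in short steps, Python scripts to look and compute and a shell command to move; the robot and the scene stay as the last step left them, time stands still between calls to the robot, and variables do not carry over. Pictures are saved under pics/ and viewed, at most 10 in all, crops included, and the job is handed in when it is done.

```bash
mkdir -p pics
cat > h.py <<'E'
import numpy as np, cv2
from bench import ctrl
def snap(cam,name=None):
    s=ctrl.snapshot(cam)
    if name: cv2.imwrite(f'pics/{name}.png',cv2.cvtColor(s['pixels'],cv2.COLOR_RGB2BGR))
    s['f']=192/np.tan(np.radians(s['fov_y'])/2); s['R']=np.array(s['R']); s['t']=np.array(s['t'])
    return s
def onplane(s,u,v,z):
    d=s['R'].T@np.array([(u-s['cx'])/s['f'],(v-s['cy'])/s['f'],1]); c=-s['R'].T@s['t']
    return c+d*(z-c[2])/d[2]
def proj(s,X):
    p=s['R']@np.array(X)+s['t']; return np.array([s['cx']+s['f']*p[0]/p[2],s['cy']+s['f']*p[1]/p[2]])
E
python3 - <<'E'
from h import *
np.set_printoptions(precision=4,suppress=True)
ims=[]
for c in('top','side'):
    s=snap(c,c+'0'); print(c,'cam',-s['R'].T@s['t'],s['fov_y'],s['R'][2])
    for q,z in(('plate_grip',.025),('plate',0),('front_left',0),('corner',.015),('lip',.025),('fixture',0),('guard',.034)):
        for d in ctrl.landmark_of(q,c)[:3]:
            u,v=d['centre'][0]*512,d['centre'][1]*384
            print(q,round(d['score'],2),round(u,1),round(v,1),onplane(s,u,v,z)[:2])
o=ctrl.observe();print(o)
E
```

```text
top cam [ 0.3173 -0.0095  1.3551] 43.34255610014887 [ 0.1816  0.0031 -0.9834]
plate_grip 0.9 335.1 209.3 [ 0.4951 -0.1994]
plate_grip 0.59 284.9 214.8 [ 0.4836 -0.0597]
plate 0.84 333.8 200.8 [ 0.5229 -0.2006]
plate 0.68 278.7 225.8 [ 0.4562 -0.0422]
plate 0.63 150.4 259.5 [0.372  0.3172]
front_left 0.95 322.6 177.2 [ 0.5919 -0.1722]
front_left 0.85 281.5 252.5 [ 0.3815 -0.0477]
corner 0.97 202.0 170.1 [0.6191 0.171 ]
corner 0.39 337.8 211.5 [ 0.4901 -0.2081]
lip 0.78 218.5 186.4 [0.5688 0.1234]
lip 0.63 151.9 259.8 [0.37   0.3071]
lip 0.43 158.3 157.7 [0.6563 0.2935]
fixture 0.74 212.5 201.5 [0.5304 0.1434]Traceback (most recent call last):
  File "<stdin>", line 7, in <module>
ValueError: it knows: bed_pad, bottle, chuck, corner, fixture, front_left, jar, lip, plate, plate_grip, vee
```

View pics/top0.png

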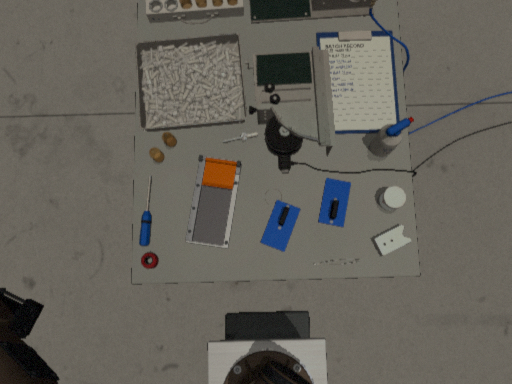

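The top view shows the bed at about (215,200), with the orange guard at its far end. There are two blue plates, with ribs at about (334,209) and (284,216). The right one is farther from the base, and its front points away from the robot.

Run:
```python
from h import *
np.set_printoptions(precision=4,suppress=True)
t=snap('top'); 
s=snap('side','side0'); print('cam',-s['R'].T@s['t'],s['fov_y'],s['R'][2])
def tri(a,b):
    A=[];y=[]
    for S,(u,v) in((t,a),(s,b)):
        P=np.c_[S['R'],S['t']]; x,yy=(u-S['cx'])/S['f'],(v-S['cy'])/S['f']
        for r in(P[0]-x*P[2],P[1]-yy*P[2]): A.append(r[:3]);y.append(-r[3])
    return np.linalg.lstsq(np.array(A),np.array(y),rcond=None)[0]
for q,z in(('plate_grip',.025),('plate',0),('front_left',0),('corner',.015),('lip',.025),('fixture',0)):
    for d in ctrl.landmark_of(q,'side')[:3]:
        u,v=d['centre'][0]*512,d['centre'][1]*384
        print(q,round(d['score'],2),round(u,1),round(v,1),onplane(s,u,v,z)[:2])
print({k:np.round(v,3) for k,v in ctrl.observe().items()})
# colour segmentation in top
p=t['pixels']; hsv=cv2.cvtColor(p,cv2.COLOR_RGB2HSV)
m=cv2.inRange(hsv,(105,120,60),(125,255,255)); m[:170]=0; m=cv2.morphologyEx(m,cv2.MORPH_CLOSE,np.ones((7,7)))
for c in cv2.findContours(m,0,2)[0]:
    if cv2.contourArea(c)>300:
        r=cv2.minAreaRect(c); print('blue',[onplane(t,*b,.005)[:2] for b in cv2.boxPoints(r)])
b=t['pixels'][140:260,170:370]; cv2.imwrite('pics/topcrop.png',cv2.resize(cv2.cvtColor(b,cv2.COLOR_RGB2BGR),None,fx=4,fy=4,interpolation=cv2.INTER_CUBIC))
```

```text
cam [-0.0219  1.1007  0.6886] 46.1220291692342 [ 0.4058 -0.7988 -0.444 ]
plate_grip 0.85 293.3 187.8 [ 0.4864 -0.1735]
plate_grip 0.63 279.7 207.5 [ 0.4713 -0.0264]
plate 0.75 288.9 191.0 [ 0.5097 -0.1918]
plate 0.66 286.8 210.3 [ 0.4619 -0.0613]
front_left 0.49 307.0 213.9 [ 0.3958 -0.0666]
corner 0.17 236.5 233.4 [0.5272 0.15  ]
lip 0.7 226.0 223.9 [0.5719 0.1312]
fixture 0.65 238.9 235.4 [0.5278 0.1355]
{'t': np.float64(0.75), 'q': array([ 1.008,  0.491,  1.559,  0.   ,  1.092, -0.106]), 'joint_vel': array([-0.001,  0.   , -0.   , -0.001,  0.001,  0.001]), 'tau': array([ -0.004, -61.237, -25.842,   0.069,   0.044,  -0.   ]), 'position': array([0.276, 0.561, 0.186]), 'ee_rot': array([[-0.897,  0.441,  0.   ],
       [ 0.441,  0.897,  0.   ],
       [-0.   ,  0.   , -1.   ]]), 'force': array([-0.083,  0.354, -0.842]), 'ft_torque': array([-0.019, -0.011,  0.001]), 'finger_force': np.float64(0.0), 'gripper_width': np.float64(1.003)}
blue [array([0.4115, 0.0112]), array([ 0.5306, -0.0371]), array([ 0.5034, -0.103 ]), array([ 0.3852, -0.0539])]
blue [array([ 0.4639, -0.1519]), array([ 0.5895, -0.1806]), array([ 0.5743, -0.2509]), array([ 0.4493, -0.2211])]
```

View pics/side0.png

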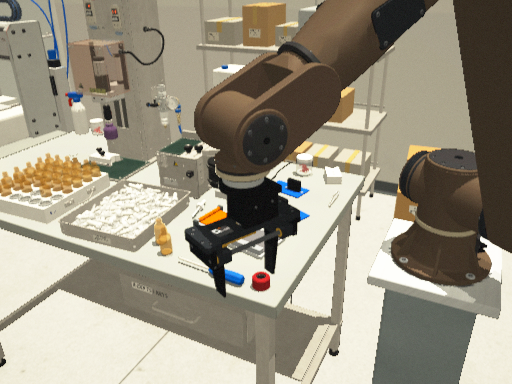

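View pics/topcrop.png

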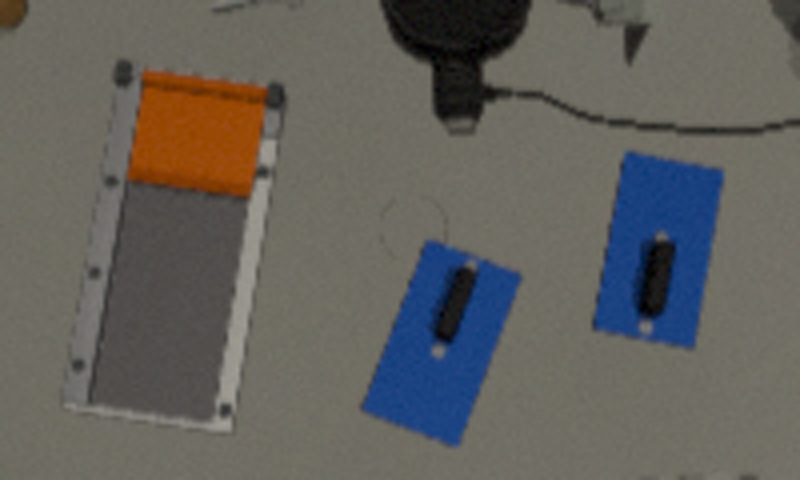

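The side view is mostly blocked by the arm, so I rely on the top view. In the crop the fence is on the left (inner edge about (92,405)–(140,75)) and the guard's front edge is at v≈185. Next I fit the bed and work out the first move.

```bash
cat >> h.py <<'E'
from scipy.spatial.transform import Rotation as Ro
def go(p,yaw):
    """print dp, rotvec for TCP target p, tool down; yaw(deg) = heading of plate +x. tool y along +plate y"""
    o=ctrl.observe(); R=np.array(o['ee_rot']); a=np.radians(yaw)
    y=np.array([-np.sin(a),np.cos(a),0]); z=np.array([0,0,-1.]); T=np.c_[np.cross(y,z),y,z]
    print('dp',np.round(R.T@(np.array(p)-o['position']),4),'rot',np.round(Ro.from_matrix(R.T@T).as_rotvec(),4))
E
python3 - <<'E'
from h import *
np.set_printoptions(precision=4,suppress=True)
t=snap('top'); p=t['pixels']; g=cv2.GaussianBlur(cv2.cvtColor(p,cv2.COLOR_RGB2GRAY),(3,3),0).astype(float)
def edge(u0,v0,u1,v1,z,sgn=0):   # refine line (crop coords) by max gradient across it
    a=np.array([170+u0/4,140+v0/4]);b=np.array([170+u1/4,140+v1/4]);d=(b-a)/np.linalg.norm(b-a);n=np.array([-d[1],d[0]])
    pts=[];k=np.arange(-3,3.01,.1)
    for s in np.linspace(.05,.95,30):
        c=a+(b-a)*s; q=c+k[:,None]*n
        pr=cv2.remap(g.astype(np.float32),q[:,0].astype(np.float32)[None],q[:,1].astype(np.float32)[None],1)[0]
        gr=np.gradient(pr); w=np.abs(gr) if sgn==0 else np.clip(sgn*gr,0,None); i=np.argmax(w); pts.append(onplane(t,*q[i],z)[:2])
    pts=np.array(pts,np.float32); vx,vy,x,y=cv2.fitLine(pts,cv2.DIST_HUBER,0,.001,.001).ravel()
    r=np.abs((pts-[x,y])@[-vy,vx]); return (x,y),np.degrees(np.arctan2(vy,vx)),np.median(r)*1000
for n,a in dict(fence_out=(65,400,113,95,.027),fence_in=(92,395,125,190,.027),right_out=(233,425,279,120,.011),pad_right=(215,415,247,200,.015),
  guard_front=(130,183,250,195,.03),guard_far=(145,70,265,87,.034),near=(75,407,225,430,.011)).items(): print(n,edge(*a))
m=cv2.inRange(cv2.cvtColor(p,cv2.COLOR_RGB2HSV),(5,150,80),(20,255,255)); m[:140]=0;m[200:]=0; m[:,:180]=0
c=max(cv2.findContours(m,0,2)[0],key=cv2.contourArea); print([onplane(t,*b,.03)[:2] for b in cv2.boxPoints(cv2.minAreaRect(c))])
go((.5,.2,.18),-13); go((.495,-.196,.1),-13.1)
E
```

```text
fence_out ((np.float32(0.5446337), np.float32(0.19187225)), np.float32(-10.5097475), np.float32(1.6947919))
fence_in ((np.float32(0.49832955), np.float32(0.1870073)), np.float32(-9.794038), np.float32(0.5790839))
right_out ((np.float32(0.5081892), np.float32(0.083464555)), np.float32(-9.644072), np.float32(0.47249278))
pad_right ((np.float32(0.4832939), np.float32(0.100143686)), np.float32(-10.1560545), np.float32(0.18180275))
guard_front ((np.float32(0.56321675), np.float32(0.13286966)), np.float32(79.691956), np.float32(1.0137595))
guard_far ((np.float32(0.64566654), np.float32(0.12077527)), np.float32(79.8525), np.float32(0.62531847))
near ((np.float32(0.41456732), np.float32(0.1634688)), np.float32(80.737206), np.float32(0.44410047))
[array([0.5746, 0.1704]), array([0.6532, 0.1591]), array([0.6379, 0.0719]), array([0.5596, 0.0841])]
dp [-0.3605 -0.225   0.0065] rot [ 0.0001  0.     -0.2299]
dp [-0.5307 -0.5826  0.0864] rot [ 0.0001  0.     -0.2282]
```

```bash
python3 -m crank '{"dp":[[-0.36,-0.22,0],[-0.36,-0.22,0],[-0.36,-0.22,0],[-0.36,-0.22,0],[-0.36,-0.22,0],[-0.36,-0.22,0],[-0.36,-0.22,0],[-0.36,-0.22,0],[-0.36,-0.22,0],[-0.36,-0.22,0],[-0.53,-0.582,0.09],[-0.53,-0.582,0.09],[-0.53,-0.582,0.09],[-0.53,-0.582,0.09],[-0.53,-0.582,0.09],[-0.53,-0.582,0.09],[-0.53,-0.582,0.09],[-0.53,-0.582,0.09],[-0.53,-0.582,0.09],[-0.53,-0.582,0.09]],"delta_rot":[[0,0,-0.1],[0,0,-0.1],[0,0,-0.1],[0,0,-0.1],[0,0,-0.228],[0,0,-0.228],[0,0,-0.228],[0,0,-0.228],[0,0,-0.228],[0,0,-0.228],[0,0,-0.228],[0,0,-0.228],[0,0,-0.228],[0,0,-0.228],[0,0,-0.228],[0,0,-0.228],[0,0,-0.228],[0,0,-0.228],[0,0,-0.228],[0,0,-0.228]]}'
python3 - <<'E'
from h import *
np.set_printoptions(precision=4,suppress=True)
go((.495,-.196,.01),-13.1)
s=snap('side','side1')
for q,z in(('plate_grip',.025),('corner',.015),('lip',.025)):
    for d in ctrl.landmark_of(q,'side')[:3]:
        u,v=d['centre'][0]*512,d['centre'][1]*384
        print(q,round(d['score'],2),round(u,1),round(v,1),onplane(s,u,v,z)[:2])
b=s['pixels'][160:280,160:360]; cv2.imwrite('pics/side1c.png',cv2.resize(cv2.cvtColor(b,cv2.COLOR_RGB2BGR),None,fx=4,fy=4,interpolation=cv2.INTER_CUBIC))
print(proj(s,(.495,-.196,.025)))
E
```

```text
t: 2.47
position: [0.4943, -0.1968, 0.0962]
ee_rot: [[-0.974, 0.227, 0.0], [0.227, 0.974, -0.0], [-0.0, -0.0, -1.0]]
force: [0.9, 0.2, 0.1]
gripper_width: 1.0
finger_force: 0.0
dp [-0.0004  0.001   0.0862] rot [-0.      0.0005 -0.0003]
plate_grip 0.77 295.8 184.2 [ 0.4895 -0.2032]
plate_grip 0.59 278.3 207.8 [ 0.4745 -0.023 ]
corner 0.96 201.5 232.1 [0.6213 0.1865]
lip 0.73 223.8 221.8 [0.5839 0.1233]
[293.5008 184.7408]
```

View pics/side1c.png

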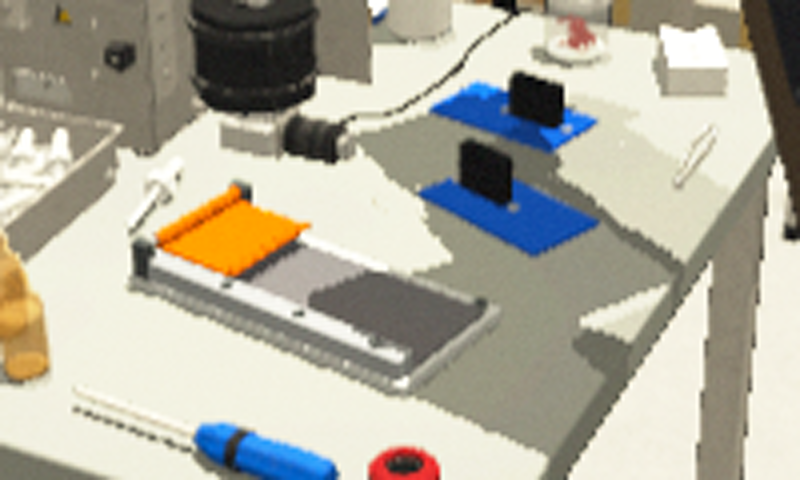

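View pics/side1.png

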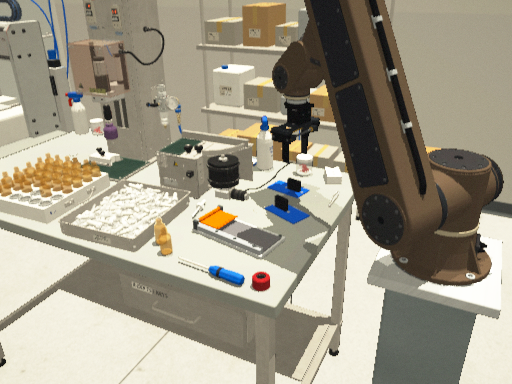

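Side view: the gripper hangs above the far plate's rib at about (294,185), the fence is on the near side of the bed, and the way down is clear. I descend and grip.

```bash
python3 -m crank '{"dp":[[0,0.001,0.03],[0,0.001,0.06],[0,0.001,0.075],[0,0.001,0.086],[0,0.001,0.086],[0,0.001,0.086]],"delta_rot":[[0,0,0],[0,0,0],[0,0,0],[0,0,0],[0,0,0],[0,0,0]]}' && python3 -m crank '{"dp":[[0,0,0],[0,0,0],[0,0,0],[0,0,0],[0,0,0],[0,0,0],[0,0,0],[0,0,0]],"delta_rot":[[0,0,0],[0,0,0],[0,0,0],[0,0,0],[0,0,0],[0,0,0],[0,0,0],[0,0,0]]}' 1
```

```text
t: 3.17
position: [0.4952, -0.193, 0.0109]
ee_rot: [[-0.974, 0.226, -0.0], [0.226, 0.974, 0.0], [0.0, 0.0, -1.0]]
force: [-0.6, 0.5, 0.8]
gripper_width: 0.999
finger_force: 0.0
t: 3.83
position: [0.4949, -0.1938, 0.0105]
ee_rot: [[-0.974, 0.227, 0.0], [0.227, 0.974, 0.0], [-0.0, 0.0, -1.0]]
force: [0.1, 0.3, 0.1]
gripper_width: 0.494
finger_force: 0.0
```

```bash
python3 -m crank '{"dp":[[0,0,0],[0,0,0],[0,0,0],[0,0,0],[0,0,0],[0,0,0],[0,0,0],[0,0,0]],"delta_rot":[[0,0,0],[0,0,0],[0,0,0],[0,0,0],[0,0,0],[0,0,0],[0,0,0],[0,0,0]]}' 1
```

```text
t: 4.5
position: [0.4948, -0.1937, 0.0105]
ee_rot: [[-0.974, 0.227, 0.0], [0.227, 0.974, 0.0], [-0.0, 0.0, -1.0]]
force: [-0.5, -1.3, -0.2]
gripper_width: 0.142
finger_force: 30.0
```

Gripped (about 14 mm, 30 N). I lift it and check how it sits in the hand.

```bash
python3 -m crank '{"dp":[[0,0,-0.03],[0,0,-0.06],[0,0,-0.08],[0,0,-0.08],[0,0,-0.08],[0,0,-0.08]],"delta_rot":[[0,0,0],[0,0,0],[0,0,0],[0,0,0],[0,0,0],[0,0,0]]}'
python3 - <<'E'
from h import *
np.set_printoptions(precision=4,suppress=True)
t=snap('top','top2'); s=snap('side'); o=ctrl.observe(); P=np.array(o['position']);print(P,o['force'])
# expected front-left/right corner of plate in the hand
for c,S in(('top',t),('side',s)):
  for q in('plate_grip','front_left','plate'):
    for d in ctrl.landmark_of(q,c)[:2]: print(c,q,round(d['score'],2),np.array(d['centre'])*[512,384])
a=np.radians(-13.1); X=np.array([np.cos(a),np.sin(a),0]);Y=np.array([-np.sin(a),np.cos(a),0]);zz=np.array([0,0,1.])
und=P-zz*.0105
for n,v in dict(grip=und+.025*zz,fl=und+.09*X+.036*Y,pl=und+.025*X).items(): print(n,v,proj(t,v),proj(s,v))
m=cv2.inRange(cv2.cvtColor(t['pixels'],cv2.COLOR_RGB2HSV),(105,120,60),(125,255,255)); m[:165]=0; m[:,:305]=0;m[240:]=0;m[:,370:]=0
c=np.vstack([k for k in cv2.findContours(m,0,2)[0] if cv2.contourArea(k)>20]); print([onplane(t,*b,und[2]+.005)[:2] for b in cv2.boxPoints(cv2.minAreaRect(c))])
A=cv2.cvtColor(t['pixels'],4)[150:240,290:390];B=cv2.cvtColor(s['pixels'],4)[110:200,240:340]
cv2.imwrite('pics/lift.png',cv2.resize(np.hstack([A,B]),None,fx=4,fy=4,interpolation=cv2.INTER_CUBIC))
E
```

```text
t: 5.0
position: [0.4943, -0.1934, 0.0896]
ee_rot: [[-0.974, 0.227, -0.001], [0.227, 0.974, 0.001], [0.001, 0.0, -1.0]]
force: [0.4, 0.3, -1.5]
gripper_width: 0.142
finger_force: 30.0
[ 0.4942 -0.1934  0.0892] [ 0.2214  0.6506 -1.2969]
top plate_grip 0.9 [284.2112 214.6176]
top front_left 0.87 [284.2112 251.2128]
top plate 0.75 [280.32 225.6 ]
side plate_grip 0.73 [294.0928 163.2   ]
side plate_grip 0.63 [333.824  177.1008]
side front_left 0.93 [307.712  216.6144]
side front_left 0.84 [265.4208 167.3856]
side plate 0.7 [222.72   224.7936]
side plate 0.61 [292.4032 170.9952]
grip [ 0.4942 -0.1934  0.1037] [336.9119 205.6032] [293.9467 163.7654]
fl [ 0.59   -0.1787  0.0787] [328.2826 171.9439] [266.1233 167.5058]
pl [ 0.5186 -0.1991  0.0787] [337.2397 197.8718] [287.7471 168.8273]Traceback (most recent call last):
  File "<stdin>", line 12, in <module>
    return _nx.concatenate(arrs, 0, dtype=dtype, casting=casting)
           ~~~~~~~~~~~~~~~^^^^^^^^^^^^^^^^^^^^^^^^^^^^^^^^^^^^^^^
ValueError: need at least one array to concatenate
```

Run:
```python
from h import *
go((.459,.151,.089),-9.9)
```

```text
dp [0.113  0.3276 0.0013] rot [ 0.0003 -0.0006 -0.056 ]
```

```bash
python3 -m crank '{"dp":[[0.01,0.03,0],[0.023,0.065,0],[0.034,0.1,0],[0.046,0.133,0],[0.057,0.165,0],[0.07,0.2,0],[0.081,0.235,0],[0.092,0.267,0],[0.102,0.297,0],[0.11,0.32,0],[0.113,0.328,0.01],[0.113,0.328,0.02],[0.113,0.328,0.02],[0.113,0.328,0.02]],"delta_rot":[[0,0,0],[0,0,0],[0,0,0],[0,0,-0.02],[0,0,-0.04],[0,0,-0.056],[0,0,-0.056],[0,0,-0.056],[0,0,-0.056],[0,0,-0.056],[0,0,-0.056],[0,0,-0.056],[0,0,-0.056],[0,0,-0.056]]}'
python3 - <<'E'
from h import *
np.set_printoptions(precision=4,suppress=True)
t=snap('top'); s=snap('side'); o=ctrl.observe(); P=np.array(o['position']);print(P,o['force'],np.degrees(np.arctan2(-o['ee_rot'][0][1],o['ee_rot'][1][1])))
for c in('top','side'):
  for q in('plate_grip','front_left','corner','lip'):
    for d in ctrl.landmark_of(q,c)[:2]: print(c,q,round(d['score'],2),np.array(d['centre'])*[512,384])
a=np.radians(-9.9); X=np.array([np.cos(a),np.sin(a),0]);Y=np.array([-np.sin(a),np.cos(a),0]);zz=np.array([0,0,1.])
und=P-zz*.0105
for n,v in dict(grip=und+.025*zz,fl=und+.09*X+.036*Y,corner=.58*X+.269*Y+.015*zz,fnear=.38*X+.269*Y+.027*zz).items(): print(n,v,proj(t,v),proj(s,v))
A=cv2.cvtColor(t['pixels'],4)[150:270,170:270];B=cv2.cvtColor(s['pixels'],4)[160:280,180:280]
cv2.imwrite('pics/over.png',cv2.resize(np.hstack([A,B]),None,fx=4,fy=4,interpolation=cv2.INTER_CUBIC))
E
```

```text
t: 6.57
position: [0.4589, 0.1508, 0.0699]
ee_rot: [[-0.985, 0.172, -0.001], [0.172, 0.985, -0.0], [0.001, -0.001, -1.0]]
force: [0.2, -0.2, -1.6]
gripper_width: 0.144
finger_force: 30.0
[0.4595 0.1507 0.0706] [ 0.0367 -0.3306 -0.6505] -9.9557407712032
top plate_grip 0.97 [285.4912 215.8848]
top front_left 0.9 [281.4976 252.5952]
top corner 0.56 [201.7792 167.5008]
top lip 0.69 [216.0128 182.8992]
top lip 0.18 [385.1776 199.9104]
side plate_grip 0.94 [258.4064 217.8816]
side plate_grip 0.87 [280.32   207.3984]
side front_left 0.72 [223.6928 222.4128]
side front_left 0.68 [306.1248 217.6896]
side corner 0.71 [203.008  229.0176]
side lip 0.75 [223.7952 222.6048]
grip [0.4595 0.1507 0.0851] [206.2491 223.2134] [257.3876 216.9958]
fl [0.5543 0.1707 0.0601] [199.9228 189.7282] [223.8158 220.8923]
corner [0.6176 0.1653 0.015 ] [203.9886 170.5568] [206.5717 228.9004]
fnear [0.4206 0.1997 0.027 ] [191.1561 240.1158] [262.5991 247.4913]
```

View pics/over.png

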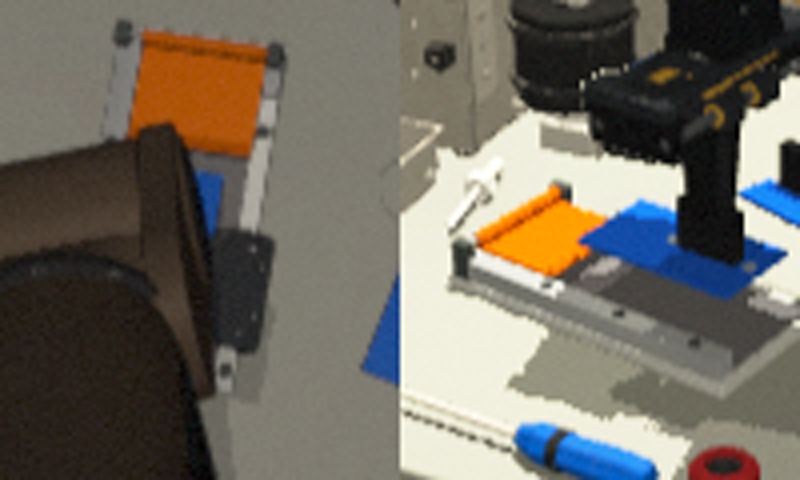

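The plate is level above the pad, about 15 mm short of the nose and clear of the fence. I lower it.

```bash
python3 -m crank '{"dp":[[0,0,0.02],[0,0,0.034],[0,0,0.04],[0,0,0.042],[0,0,0.042],[0,0,0.042]],"delta_rot":[[0,0,0],[0,0,0],[0,0,0],[0,0,0],[0,0,0],[0,0,0]]}'; python3 -m crank '{"dp":[[0,0,0.001],[0,0,0.002],[0,0,0.003],[0,0,0.003]],"delta_rot":[[0,0,0],[0,0,0],[0,0,0],[0,0,0]]}'
```

```text
t: 7.57
position: [0.4595, 0.1514, 0.029]
ee_rot: [[-0.985, 0.172, 0.001], [0.172, 0.985, 0.0], [-0.0, 0.0, -1.0]]
force: [-0.5, 0.7, -2.4]
gripper_width: 0.141
finger_force: 30.0
t: 7.9
position: [0.4592, 0.1513, 0.0256]
ee_rot: [[-0.985, 0.172, 0.0], [0.172, 0.985, 0.0], [-0.0, 0.0, -1.0]]
force: [-0.2, -0.0, -1.2]
gripper_width: 0.141
finger_force: 30.0
```

```bash
python3 -m crank '{"dp":[[0,0,0.001],[0,0,0.001],[0,0,0.001]],"delta_rot":[[0,0,0],[0,0,0],[0,0,0]]}'; python3 -m crank '{"dp":[[0,0,0.001],[0,0,0.001],[0,0,0.001]],"delta_rot":[[0,0,0],[0,0,0],[0,0,0]]}'
```

```text
t: 8.15
position: [0.4593, 0.1514, 0.0254]
ee_rot: [[-0.985, 0.172, 0.001], [0.172, 0.985, 0.0], [-0.001, 0.0, -1.0]]
force: [-3.2, -0.8, 12.0]
gripper_width: 0.144
finger_force: 30.0
t: 8.4
position: [0.4594, 0.1514, 0.0253]
ee_rot: [[-0.985, 0.172, 0.002], [0.172, 0.985, 0.0], [-0.002, 0.001, -1.0]]
force: [-6.8, -1.3, 27.0]
gripper_width: 0.146
finger_force: 30.0
```

Contact at z≈0.0254, with a stiffness of about 15 N/mm. I ease off to a light load and slide towards the fence.

```bash
python3 -m crank '{"dp":[[0,0,-0.0015],[0,0,-0.0015],[0,0.001,-0.0015],[0,0.002,-0.0015],[0,0.003,-0.0015],[0,0.004,-0.0015],[0,0.004,-0.0015]],"delta_rot":[[0,0,0],[0,0,0],[0,0,0],[0,0,0],[0,0,0],[0,0,0],[0,0,0]]}'; python3 -m crank '{"dp":[[0,0.001,0],[0,0.002,0],[0,0.002,0]],"delta_rot":[[0,0,0],[0,0,0],[0,0,0]]}'
```

```text
t: 8.98
position: [0.4602, 0.1545, 0.0255]
ee_rot: [[-0.985, 0.171, 0.001], [0.171, 0.985, -0.001], [-0.001, -0.001, -1.0]]
force: [-0.4, -11.8, 11.7]
gripper_width: 0.143
finger_force: 30.0
t: 9.23
position: [0.4602, 0.1551, 0.026]
ee_rot: [[-0.985, 0.17, -0.0], [0.17, 0.985, -0.003], [-0.0, -0.003, -1.0]]
force: [-2.7, -26.9, 21.6]
gripper_width: 0.143
finger_force: 30.2
```

```bash
python3 -m crank '{"dp":[[0,-0.0015,-0.0005],[0,-0.0015,-0.0005],[0,-0.0015,-0.0005]],"delta_rot":[[0,0,0],[0,0,0],[0,0,0]]}'
python3 - <<'E'
from h import *
np.set_printoptions(precision=4,suppress=True)
o=ctrl.observe(); print(o['ft_torque'],o['ee_rot'])
s=snap('side'); B=cv2.cvtColor(s['pixels'],4)[180:260,190:290]
cv2.imwrite('pics/fence.png',cv2.resize(B,None,fx=8,fy=7,interpolation=cv2.INTER_CUBIC))
E
```

```text
t: 9.48
position: [0.4602, 0.1547, 0.0258]
ee_rot: [[-0.985, 0.171, 0.0], [0.171, 0.985, -0.001], [-0.0, -0.001, -1.0]]
force: [-0.8, -12.8, 7.8]
gripper_width: 0.141
finger_force: 30.0
[-2.5007  0.0542 -0.0074] [[-0.9852  0.1715  0.0001]
 [ 0.1715  0.9852 -0.0011]
 [-0.0003 -0.0011 -1.    ]]
```

View pics/fence.png

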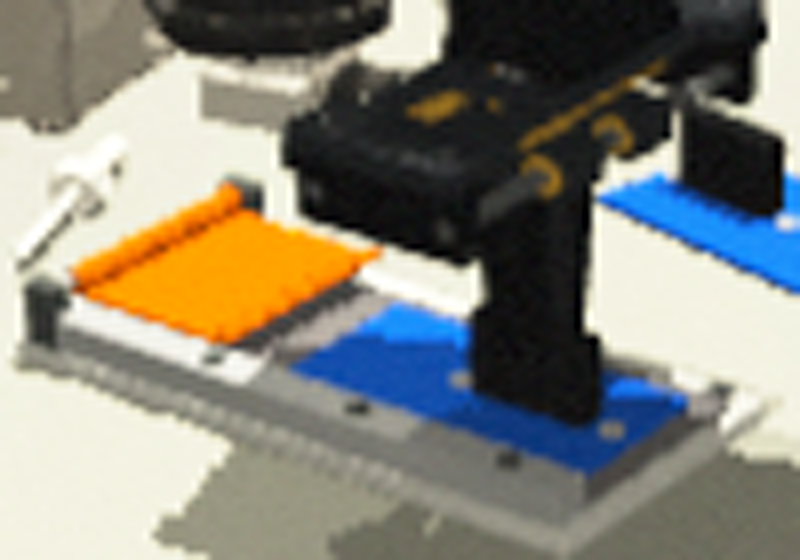

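The plate lies flat on the pad against the fence: its left edge is along the fence from (300,370) to (580,480), and the guard is still shut at (230,340). The moment about z is near zero, so the contact is flush. I slide it in.

```bash
python3 -m crank '{"dp":[[-0.003,0,0],[-0.008,0,0],[-0.014,0,0],[-0.02,0,0],[-0.025,0,0],[-0.03,0,0],[-0.03,0,0]],"delta_rot":[[0,0,0],[0,0,0],[0,0,0],[0,0,0],[0,0,0],[0,0,0],[0,0,0]]}'; python3 -c "
from h import *
print(ctrl.observe()['ft_torque'])"
```

```text
t: 10.12
position: [0.4858, 0.1496, 0.0253]
ee_rot: [[-0.985, 0.172, -0.009], [0.172, 0.985, -0.002], [0.008, -0.003, -1.0]]
force: [-14.8, -8.0, 16.4]
gripper_width: 0.139
finger_force: 30.0
[-1.43080869  2.8033944  -0.08169191]
```

```bash
python3 -m crank '{"dp":[[0,0,-0.0005],[-0.002,0,-0.0007],[-0.005,0,-0.0007],[-0.008,0,-0.0007],[-0.01,0,-0.0007],[-0.01,0,-0.0007]],"delta_rot":[[0,0,0],[0,0,0],[0,0,0],[0,0,0],[0,0,0],[0,0,0]]}'
python3 - <<'E'
from h import *
o=ctrl.observe(); print(o['ft_torque'],o['force'])
s=snap('side'); B=cv2.cvtColor(s['pixels'],4)[180:260,190:290]
cv2.imwrite('pics/slide.png',cv2.resize(B,None,fx=8,fy=7,interpolation=cv2.INTER_CUBIC))
E
```

```text
t: 10.62
position: [0.4965, 0.148, 0.0256]
ee_rot: [[-0.985, 0.172, -0.007], [0.172, 0.985, -0.002], [0.006, -0.003, -1.0]]
force: [-10.8, -6.9, 6.3]
gripper_width: 0.142
finger_force: 30.0
[-1.38365287  1.82832764 -0.09421611] [-10.76958979  -6.89119238   6.30560889]
```

View pics/slide.png

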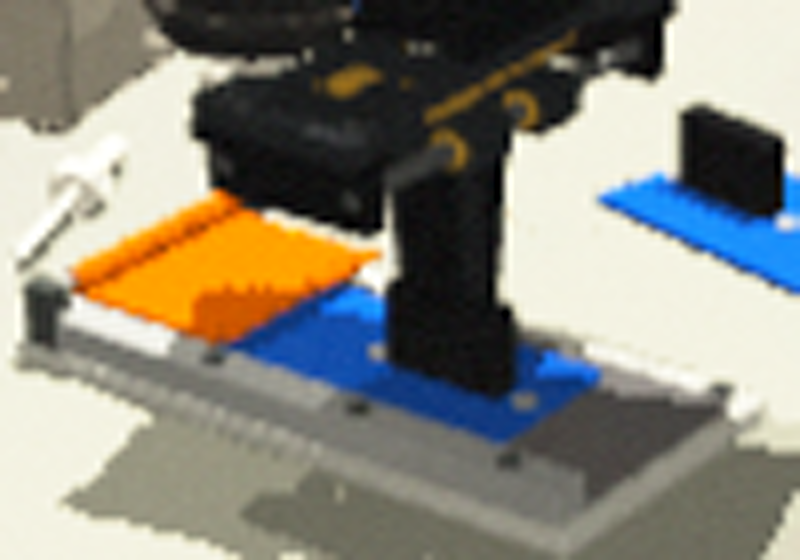

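The front edge is now under the guard, which has not lifted (its edge is still at (230,340)). I keep sliding.

```bash
python3 -m crank '{"dp":[[-0.003,0,0],[-0.007,0,0],[-0.011,0,0],[-0.015,0,0],[-0.018,0,0],[-0.018,0,0]],"delta_rot":[[0,0,0],[0,0,0],[0,0,0],[0,0,0],[0,0,0],[0,0,0]]}'; python3 -m crank '{"dp":[[-0.001,0,0],[-0.002,0,0],[-0.003,0,0],[-0.003,0,0]],"delta_rot":[[0,0,0],[0,0,0],[0,0,0],[0,0,0]]}'
```

```text
t: 11.17
position: [0.5144, 0.1448, 0.0255]
ee_rot: [[-0.985, 0.172, -0.007], [0.172, 0.985, -0.002], [0.006, -0.003, -1.0]]
force: [-10.1, -7.6, 7.5]
gripper_width: 0.139
finger_force: 30.0
t: 11.5
position: [0.5168, 0.1444, 0.0255]
ee_rot: [[-0.985, 0.172, -0.007], [0.172, 0.985, -0.002], [0.007, -0.003, -1.0]]
force: [-11.5, -7.2, 6.8]
gripper_width: 0.141
finger_force: 30.0
```

```bash
python3 -m crank '{"dp":[[-0.001,0,0],[-0.002,0,0],[-0.003,0,0],[-0.003,0,0]],"delta_rot":[[0,0,0],[0,0,0],[0,0,0],[0,0,0]]}'; python3 -m crank '{"dp":[[-0.001,0,0],[-0.002,0,0],[-0.002,0,0]],"delta_rot":[[0,0,0],[0,0,0],[0,0,0]]}'
```

```text
t: 11.83
position: [0.5198, 0.1438, 0.0255]
ee_rot: [[-0.985, 0.172, -0.007], [0.172, 0.985, -0.002], [0.007, -0.003, -1.0]]
force: [-11.7, -7.0, 6.7]
gripper_width: 0.142
finger_force: 30.0
t: 12.08
position: [0.5217, 0.1435, 0.0255]
ee_rot: [[-0.985, 0.172, -0.007], [0.172, 0.985, -0.002], [0.007, -0.003, -1.0]]
force: [-11.6, -7.0, 6.9]
gripper_width: 0.141
finger_force: 30.0
```

```bash
python3 -m crank '{"dp":[[-0.001,0,0],[-0.002,0,0],[-0.002,0,0]],"delta_rot":[[0,0,0],[0,0,0],[0,0,0]]}'; python3 -m crank '{"dp":[[-0.001,0,0],[-0.002,0,0],[-0.002,0,0]],"delta_rot":[[0,0,0],[0,0,0],[0,0,0]]}'
```

```text
t: 12.33
position: [0.5237, 0.1432, 0.0256]
ee_rot: [[-0.985, 0.172, -0.007], [0.172, 0.985, -0.002], [0.007, -0.003, -1.0]]
force: [-12.2, -7.0, 7.4]
gripper_width: 0.144
finger_force: 30.0
t: 12.58
position: [0.5257, 0.1428, 0.0256]
ee_rot: [[-0.985, 0.172, -0.007], [0.172, 0.985, -0.002], [0.007, -0.003, -1.0]]
force: [-12.5, -7.5, 7.0]
gripper_width: 0.145
finger_force: 30.0
```

```bash
python3 -m crank '{"dp":[[-0.001,0,0],[-0.002,0,0],[-0.002,0,0]],"delta_rot":[[0,0,0],[0,0,0],[0,0,0]]}'; python3 -m crank '{"dp":[[-0.001,0,0],[-0.002,0,0],[-0.002,0,0]],"delta_rot":[[0,0,0],[0,0,0],[0,0,0]]}'
```

```text
t: 12.83
position: [0.5258, 0.1427, 0.0255]
ee_rot: [[-0.985, 0.172, -0.011], [0.172, 0.985, -0.002], [0.011, -0.004, -1.0]]
force: [-19.2, -4.5, 12.6]
gripper_width: 0.143
finger_force: 30.0
t: 13.08
position: [0.526, 0.1425, 0.0253]
ee_rot: [[-0.985, 0.172, -0.015], [0.172, 0.985, -0.002], [0.014, -0.004, -1.0]]
force: [-26.8, -2.8, 17.6]
gripper_width: 0.138
finger_force: 30.0
```

The stop is reached: the TCP holds at x≈0.526 while the force climbs. I relax the push, keep light loads on stop and fence, and level the tool.

```bash
python3 -m crank '{"dp":[[0.001,0,0],[0.002,0.0005,0],[0.003,0.0005,0],[0.003,0.0005,0],[0.003,0.0005,0]],"delta_rot":[[0,0,0],[0,0,0],[0,0,0],[0,0,0],[0,0,0]]}'
python3 - <<'E'
from h import *
o=ctrl.observe(); print(o['ft_torque'],np.round(o['ee_rot'],4),o['position'])
s=snap('side'); B=cv2.cvtColor(s['pixels'],4)[180:260,190:290]
cv2.imwrite('pics/home.png',cv2.resize(B,None,fx=8,fy=7,interpolation=cv2.INTER_CUBIC))
for q in('plate_grip','lip','plate'):
    for d in ctrl.landmark_of(q,'side')[:2]: print(q,round(d['score'],2),np.array(d['centre'])*[512,384])
print(proj(s,np.array(o['position'])+[0,0,.0145]))
E
```

```text
t: 13.5
position: [0.5261, 0.1427, 0.0255]
ee_rot: [[-0.985, 0.172, -0.008], [0.172, 0.985, -0.002], [0.008, -0.004, -1.0]]
force: [-14.2, -11.4, 7.5]
gripper_width: 0.14
finger_force: 30.0
[-1.98425652  2.4838372  -0.08199603] [[-0.9851  0.1716 -0.0085]
 [ 0.1716  0.9852 -0.0022]
 [ 0.008  -0.0037 -1.    ]] [0.5261421  0.14272522 0.02549029]
plate_grip 0.91 [277.8112 208.2048]
plate_grip 0.84 [239.104  222.9888]
lip 0.96 [226.304  224.9856]
plate 0.89 [287.6928 208.3968]
plate 0.6 [230.8096 228.2112]
[237.75195651 224.6942099 ]
```

View pics/home.png

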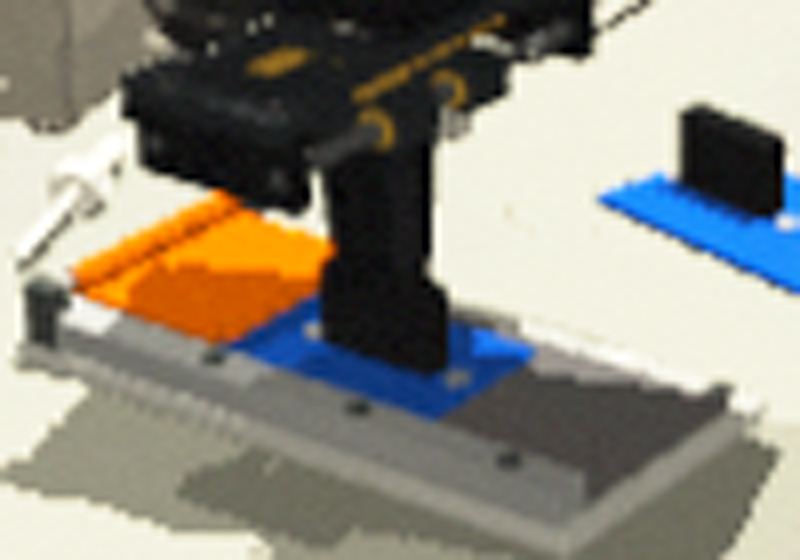

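```bash
python3 -m crank '{"dp":[[0.0005,-0.0002,0],[0.001,-0.0002,0.0001],[0.001,-0.0002,0.0001],[0.001,-0.0002,0.0001]],"delta_rot":[[0,-0.004,0],[0,-0.008,0],[0,-0.008,0],[0,-0.008,0]]}'
python3 - <<'E'
from h import *
o=ctrl.observe(); print(o['ft_torque'],np.round(o['ee_rot'],4),o['position'])
E
```

```text
t: 14.03
position: [0.5265, 0.1427, 0.0255]
ee_rot: [[-0.985, 0.172, 0.002], [0.172, 0.985, -0.003], [-0.003, -0.003, -1.0]]
force: [-8.5, -11.9, 6.3]
gripper_width: 0.139
finger_force: 30.0
[-2.10171893  1.67857742 -0.12492649] [[-0.9851  0.1717  0.0021]
 [ 0.1717  0.9851 -0.0033]
 [-0.0027 -0.0029 -1.    ]] [0.52647006 0.14271636 0.02554015]
```

```bash
python3 -m crank '{"dp":[[0,-0.0002,0.0002],[0,-0.0003,0.0003],[0,-0.0003,0.0003],[0,-0.0003,0.0003]],"delta_rot":[[0,0.001,0],[0,0.002,0],[0,0.002,0],[0,0.002,0]]}'
python3 - <<'E'
from h import *
o=ctrl.observe(); print(o['ft_torque'],np.round(o['ee_rot'],4),o['position'],o['force'])
E
```

```text
t: 14.37
position: [0.5264, 0.1427, 0.0255]
ee_rot: [[-0.985, 0.172, 0.0], [0.172, 0.985, -0.003], [-0.001, -0.003, -1.0]]
force: [-10.6, -8.3, 9.3]
gripper_width: 0.144
finger_force: 30.0
[-1.6303041   1.83587711 -0.15839955] [[-9.851e-01  1.718e-01  3.000e-04]
 [ 1.718e-01  9.851e-01 -2.600e-03]
 [-7.000e-04 -2.600e-03 -1.000e+00]] [0.52641346 0.14270794 0.02549065] [-10.59134133  -8.25106977   9.27749144]
```

```bash
python3 -m crank '{"dp":[[0,0,0.0001],[0,0,0.0001],[0,0,0.0001],[0,0,0.0001],[0,0,0.0001],[0,0,0.0001]],"delta_rot":[[0,0,0],[0,0,0],[0,0,0],[0,0,0],[0,0,0],[0,0,0]]}'
python3 - <<'E'
from h import *
s=snap('side'); B=cv2.cvtColor(s['pixels'],4)[180:260,190:290]
o=ctrl.observe(); print(o['force'],o['position'])
cv2.imwrite('pics/final.png',cv2.resize(B,None,fx=8,fy=7,interpolation=cv2.INTER_CUBIC))
E
```

```text
t: 14.87
position: [0.5264, 0.1427, 0.0255]
ee_rot: [[-0.985, 0.172, 0.0], [0.172, 0.985, -0.003], [-0.001, -0.003, -1.0]]
force: [-9.5, -8.1, 11.1]
gripper_width: 0.143
finger_force: 30.0
[-9.99114447 -8.68029928 10.43010161] [0.52641934 0.1427062  0.02549851]
```

View pics/final.png

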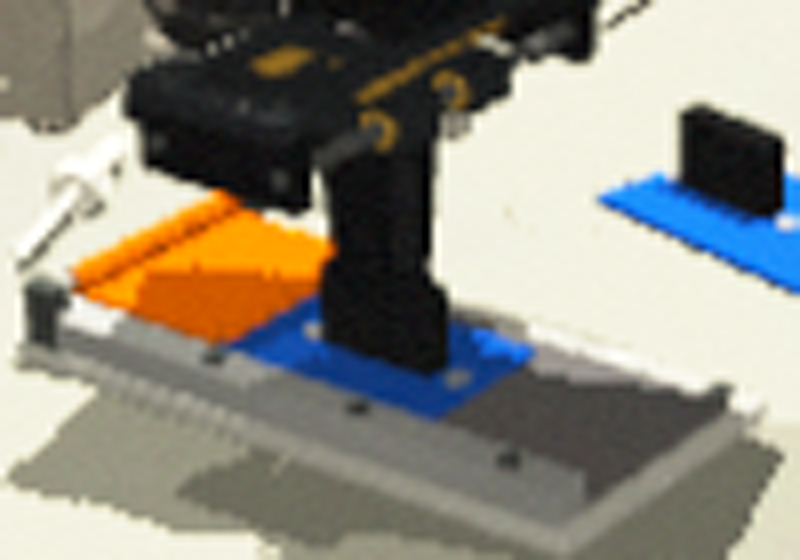

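The plate is flush against the fence and under the guard, with its rear edge at (530,350)–(440,415). The guard is shut, and the downward force is about 10.5 N.

```bash
python3 -c "
from bench import ctrl
print(ctrl.sign_off())"
```

```text
the job is handed in; nothing more can be done
None
```

I handed the job in at about 15 s: the plate is flat against the fence and home on the end stop under the shut guard, still held by its rib and pressed down with about 10.5 N.

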